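Pack the small test kit into its caddy

ROBOT

A 6-joint arm with a two-finger parallel gripper is mounted at the origin on a cart in front of the work surface, level with it; the furniture and walls round the work are solid. World frame = base frame: x ahead of the robot, y to its left, z up, the work surface at z = 0. Lengths are in m, angles in rad, forces in N, time in s.
With the tool pointing down it reaches from about 0.25 to 0.775 m from the base axis. Payload 4 kg.
Tool frame: the origin (TCP) lies between the finger pads; the fingertips stand 14 mm ahead of it and the grasp point (between the pads) lies 5 mm behind it (robot.nose_length is the distance from the TCP to the fingertips, in m); z points along the fingers, y is the direction in which the jaws open and shut (so a half turn about z gives the same grasp; the last joint's range is limited). The gripper opens to 94 mm and grips with 3 to 60 N. Pads are 16 mm wide; open, the fingers measure 119 mm over their backs; the gripper's body (75 mm by 177 mm) begins 78 mm behind the grasp point.
Start: joints at [-1.37, 0.087, 1.371, -0, 1.684, -0.103], TCP at [0.165, -0.525, 0.22] pointing down, gripper open.
Joint ranges: [-3.1, 3.1], [-0.76, 2.03], [0.27, 2.55], [-1.08, 4.22], [0.17, 2.65], [-2.57, 2.57]. Speed limits (rad/s): [2.79, 2.79, 3.14, 3.14, 3.14, 3.14].

INTERFACE

Orientations are given as [roll, pitch, yaw] about the fixed x, y, z axes, in that order (R = Rz(yaw) Ry(pitch) Rx(roll)).
In Python, from bench import robot, eyes, finder gives the robot as it stands.
- The arm moves only by the tool play_rows, never from a script. Its argument "rows" is a list of rows, each an object with "linear": the shift along the tool's x, y, z in cm, a list of three; "spin": the turn about the tool's z in degrees. A call has 1 to 12 rows; each row shifts and turns the commanded pose from where the row before left it, along the tool's axes as they then stand; what a row does not reach is not made up. A row lasts 1/12 s, in which the tool goes at most 41.7 mm and 7.16 degrees, less where a joint would pass 70% of its speed; a pose out of reach is approached as far as the arm can. A call with a gripper value outside its range is refused whole. "claw" is the finger opening in cm, from 0 to 9.4, set as the call begins (left out, the last holds). The fingers move at their own pace and stop on an object; the grip force is fixed at half the most. Time passes only in rows, so rows that do not move let the fingers close. It gives the time, the measured TCP pose, the force and the opening at its end, in the units of the state.
- robot.get_obs(): the state, without advancing time (a new reading comes with each control period).
- eyes.snapshot(name): name is "scene" or "top"; returns a dict with "frame" (480x640x3 uint8, red, green, blue), "fx", "fy", "cx", "cy" (pixels), "rvec" (rotation vector, rad) and "tvec" (3), from world to camera coordinates, as OpenCV has them. Camera axes: x right, y down, z forward; pixel columns grow to the right and rows downward; lengths in m; the calibration is good to about 2 mm. A picture is of the moment at which its call begins. There is no depth.
- robot.close_job(): hands the job in, once; it reports no verdict.
Trained networks look in a picture, given as the dict that the camera call returned (one of the last four; its "shot" number tells which), for a name from the list of things; names that differ only in an ending like _2 or _b are one class to them, and where a whole thing is asked for, a point or a joint stands for the part that bears it (a point fixed in the world has none). Each returns a list of dicts, best first, with "conf" (0 to 1); they miss things now and then, are a little off and sometimes report something else, mostly with a low value. They report only what shows in the picture. A call takes as long as a camera call. They do not tell look-alikes from the thing itself.
- finder.silhouettes(picture, name): "pixels" (480x640 bool, what is visible of it) and "box" ([centre column, centre row, width, height] in pixels, round what is visible of it).
The state is a dict: "time": time; "joint_positions": joint angles; "qvel": joint speeds; "joint_torque": joint torques, N m; "tool_pos": TCP position; "ee_rot": TCP orientation; "wrist_force": force on the tool from outside, world axes, zero at the start; "wrist_torque": the same for the moment, N m; "width": finger opening in m.
Only numpy, scipy, OpenCV 4.12 (cv2) and the standard library are available. Lean on these libraries where they do the work, as an engineer would, in place of code of your own. Each camera call takes 0.05 s, during which the arm holds its last target. There are 200 camera calls.

TASK

Pack the small test kit: put the small carton, the small brown bottle and the small beaker into the caddy, each standing upright and fully down in the nest made for it (carton in the oblong recess, bottle in the round collar, beaker in the plain round recess). Set them down rather than dropping them, and leave the large carton, the large bottle and the large beaker standing where they are.

Things in the scene. Friction and masses are not known exactly. Their poses are not given: they have to be found in the camera images.
- caddy: White open kit caddy, 148 (x) x 312 (y, its long side) x 26 mm high with a rolled rim of 3.5 mm radius (top at 29.5 mm) and a low grip at each end. Walls and floor 4 mm. Fixed on the worktop. Origin: centre of its underside; the three nests sit in a row along its y axis, centres 100 mm apart, the middle one over the origin.
- carton_nest: Grey block 136 (x) x 98 (y) x 20 mm high, fixed in one bay of the caddy (which one varies), axes parallel to the caddy's. Origin: centre of its underside, 4 mm above the worktop. It has one rectangular recess, 124 mm along x by 65 mm along y, centred, 14 mm deep, dark floor (recess floor 6 mm above the origin, 10 mm above the worktop).
- bottle_nest: Grey block 136 (x) x 98 (y) x 20 mm high, fixed in one bay of the caddy (which one varies), axes parallel to the caddy's. Origin: centre of its underside, 4 mm above the worktop. Round hole of diameter 70 mm, its floor 6 mm above the origin (10 mm above the worktop); a collar of 80 mm outer diameter rises round it to 50 mm above the origin (54 mm above the worktop).
- beaker_nest: Grey block 136 (x) x 98 (y) x 20 mm high, fixed in one bay of the caddy (which one varies), axes parallel to the caddy's. Origin: centre of its underside, 4 mm above the worktop. It has one plain round recess of diameter 60 mm, centred, without a collar, 14 mm deep (recess floor 6 mm above the origin, 10 mm above the worktop).
- small_carton: The small printed carton, white and green, 51 (x) x 110 (y) x 72 mm high, standing on its 51 x 110 side. 0.07 kg. Origin: centre of its underside; z up. Grasp it across x (51 mm).
- large_carton: The large printed carton, white and red, 96 (x) x 165 (y) x 58 mm high: a look-alike that stays where it is. Origin: centre of its underside.
- small_bottle: The small round reagent bottle of brown glass with a black screw cap that does not turn, body 54 mm diameter, 131 mm high in all, 0.24 kg. Cap: 35 mm diameter, from 109 to 131 mm above the foot, a good place to grip. Origin: centre of its underside; z up.
- large_bottle: The large round reagent bottle, clear to white with a blue screw cap, body 60 mm diameter, 141 mm high: a look-alike that stays where it is. Origin: centre of its underside.
- small_beaker: The small empty beaker of clear glass, 56 mm high, open at the top, 0.06 kg. Its round body is 44 mm in diameter and its axis passes 3 mm to the -x side of the origin; a pouring spout sticks out on the +x side of the rim (50 mm over all along x). Origin: on the underside; z up. Grasp it across y (44 mm).
- large_beaker: The large beaker of clear glass, 70 mm high, body 55 mm in diameter (61 mm with the spout), partly filled with something beige that is part of it: a look-alike that stays where it is. Origin: on the underside, about 3 mm to the spout side of the body's axis.
Mind the look-alikes: they are no part of the job. What is shaped like the large_beaker but black, pink or yellow is not meant.

How it is judged:
At the end, for the whole second after the job is handed in: Small carton, bottle and beaker upright (0.1 rad), underside within 4 mm of their own nest's floor, within 12 mm of its centre (beaker 15), carton along its recess (0.25 rad), released, at rest; large carton, bottle and beaker upright, within 20 mm of where they stood (horizontal distance between small_carton and carton_nest below 0.012 m and z of small_carton in the frame of carton_nest below 0.01 m and angle between each of small_carton, small_bottle, small_beaker, large_carton, large_bottle, large_beaker's own z axis and vertical below 0.1 rad and linear speed of each of small_carton, small_bottle, small_beaker below 0.02 m/s and angular speed of each of small_carton, small_bottle, small_beaker below 0.2 rad/s and horizontal distance between small_bottle and bottle_nest below 0.012 m and z of small_bottle in the frame of bottle_nest below 0.01 m and horizontal distance between small_beaker and beaker_nest below 0.015 m and z of small_beaker in the frame of beaker_nest below 0.01 m and angle between the y axis of small_carton and the x axis of carton_nest, either way round below 0.25 rad and distance of each of large_carton, large_bottle, large_beaker from where it was at the start of the episode below 0.02 m); the robot touches nothing.
It fails at once if the small carton falls or is flung: it moves faster than 0.7 m/s without being held in the fingers (a fall of about 25 mm) (linear speed of small_carton above 0.7 m/s and contact force between small_carton and the fingers below 0.05 N).
It fails at once if the small brown bottle falls or is flung: it moves faster than 0.7 m/s without being held in the fingers (a fall of about 25 mm) (linear speed of small_bottle above 0.7 m/s and contact force between small_bottle and the fingers below 0.05 N).
It fails at once if the small beaker falls or is flung: it moves faster than 0.7 m/s without being held in the fingers (a fall of about 25 mm) (linear speed of small_beaker above 0.7 m/s and contact force between small_beaker and the fingers below 0.05 N).
It fails at once if a large look-alike (carton, bottle or beaker) is moved by more than 20 mm or tipped (distance of any of large_carton, large_bottle, large_beaker from where it was at the start of the episode above 0.02 m or angle between any of large_carton, large_bottle, large_beaker's own z axis and vertical above 0.3 rad).
It also fails if it takes over 93 s, if anything falls off the work surface, if the arm or the gripper's body presses on something with over 40 N, if the wrist force passes 120 N, or if a joint passes its speed limit or range.

## Working session

There is one attempt and no reset: what is moved stays moved. The work goes in short steps, Python scripts to look and compute and a tool call to move; the robot and the scene stay as the last step left them, time stands still between calls to the robot, and variables do not carry over. Pictures are saved under pics/ and viewed, about 12 in all and at most 16, crops included, and the job is handed in when it is done.

Besides the shell and the picture viewer there is one more tool, called after "Request:" in YAML: its name, and indented under it one key for each argument. play_rows: Moves the arm, as the interface text tells. Its arguments: {"type":"object","properties":{"rows":{"type":"array"},"claw":{"type":"number"}},"required":["rows"]}

```bash
ls; mkdir -p pics; python3 - <<'E'
from bench import robot, eyes, finder
import cv2
o=robot.get_obs(); print({k:o[k] for k in('time','tool_pos','ee_rot','width')})
for n in('scene','top'):
    s=eyes.snapshot(n); cv2.imwrite(f'pics/{n}0.png',s['frame'][:,:,::-1])
    print(n,s['fx'],s['cx'],s['cy'],s['rvec'],s['tvec'])
    for t in 'caddy carton_nest bottle_nest beaker_nest small_carton small_bottle small_beaker large_carton large_bottle large_beaker'.split():
        print(t,[(round(d['conf'],2),[round(float(x)) for x in d['box']]) for d in finder.silhouettes(s,t)])
E
```

```text
pics
{'time': 0.0, 'tool_pos': array([ 0.16439762, -0.52430489,  0.21829387]), 'ee_rot': array([-3.13936841e+00, -1.86576074e-04,  3.03813387e-01]), 'width': 0.09426417660935361}
scene 580.7066056485122 311.4905616103405 227.44227648139045 [ 0.77790166 -2.67504281  0.98401205] [0.41807303 0.26452449 1.22654543]
caddy [(0.66, [341, 252, 121, 115]), (0.47, [363, 217, 64, 47])]
carton_nest [(0.82, [360, 216, 63, 48]), (0.28, [340, 251, 120, 120])]
bottle_nest [(0.66, [342, 244, 65, 47])]
beaker_nest [(0.93, [318, 273, 73, 55])]
small_carton [(0.7, [409, 172, 46, 47])]
small_bottle [(0.6, [244, 229, 26, 50])]
small_beaker [(0.64, [193, 297, 27, 23])]
large_carton [(0.81, [254, 381, 65, 93]), (0.4, [318, 275, 70, 54])]
large_bottle [(0.71, [279, 194, 23, 54])]
large_beaker [(0.93, [374, 138, 21, 27]), (0.91, [320, 162, 21, 30]), (0.88, [347, 114, 21, 30]), (0.84, [362, 165, 23, 26]), (0.61, [332, 138, 19, 31])]
top 581.3368249916788 322.5906774479635 229.18607344303004 [ 2.03645835 -2.18942092  0.21943754] [-0.03473926  0.53345721  1.49107124]
caddy [(0.77, [317, 266, 133, 72])]
carton_nest [(0.67, [352, 264, 40, 52]), (0.37, [316, 267, 46, 57])]
bottle_nest [(0.96, [318, 266, 39, 54]), (0.53, [279, 269, 44, 58])]
beaker_nest [(0.89, [281, 268, 42, 55]), (0.62, [319, 265, 131, 71])]
small_carton [(0.69, [429, 266, 52, 31])]
small_bottle [(0.64, [270, 191, 19, 29]), (0.32, [198, 203, 19, 21])]
small_beaker [(0.55, [197, 202, 18, 20])]
large_carton [(0.92, [166, 286, 73, 61]), (0.51, [198, 202, 17, 18])]
large_bottle []
large_beaker [(0.97, [463, 175, 28, 26]), (0.95, [445, 213, 24, 24]), (0.94, [403, 224, 25, 24]), (0.79, [421, 178, 20, 26]), (0.58, [387, 190, 26, 25])]
```

```bash
python3 - <<'E'
import cv2
a=cv2.imread('pics/top0.png')[130:360,110:510]; cv2.imwrite('pics/topc.png',cv2.resize(a,None,fx=2,fy=2,interpolation=cv2.INTER_CUBIC))
a=cv2.imread('pics/scene0.png')[90:440,140:460]; cv2.imwrite('pics/scenec.png',cv2.resize(a,None,fx=1.7,fy=1.7,interpolation=cv2.INTER_CUBIC))
E
```

```text
(no output)
```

View pics/topc.png

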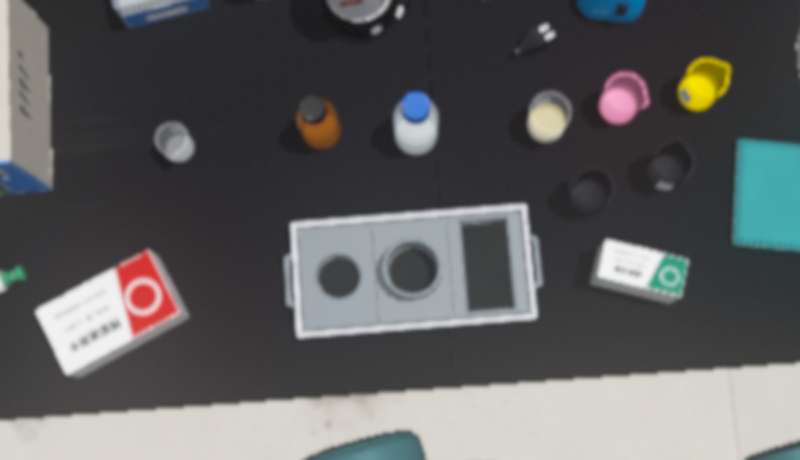

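View pics/scenec.png

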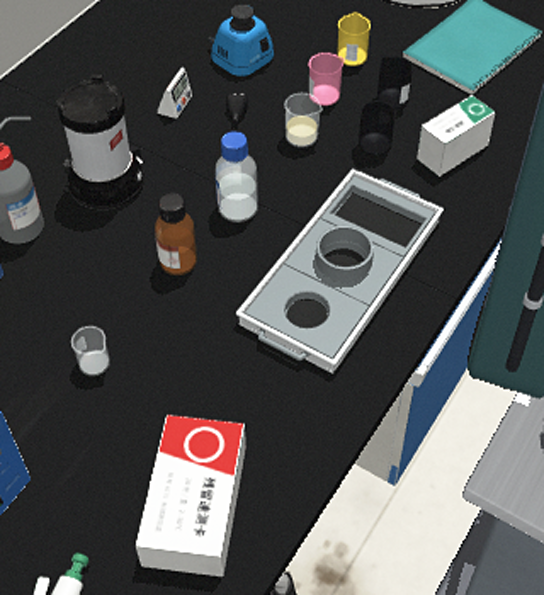

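Top view: the caddy is in the middle, with the beaker nest (338,275 in the crop) on the left, the bottle collar in the middle and the carton nest on the right. The small carton is at (640,270), the brown bottle at (318,125), the small beaker at (175,143), and the large ones are clear of them. Next I'll fit poses to the silhouettes in both views.

```bash
cat > h.py <<'E'
from bench import robot, eyes, finder
import numpy as np, cv2
from scipy.optimize import minimize
NAMES='caddy small_carton small_bottle small_beaker large_carton large_bottle large_beaker'.split()
def proj(s,P):
    K=np.array([[s['fx'],0,s['cx']],[0,s['fy'],s['cy']],[0,0,1.]])
    return cv2.projectPoints(np.asarray(P,float).reshape(-1,3),np.asarray(s['rvec'],float),np.asarray(s['tvec'],float),K,None)[0][:,0]
def ray(s,uv,z):
    R=cv2.Rodrigues(np.asarray(s['rvec'],float))[0]; c=-R.T@np.asarray(s['tvec'],float)
    d=R.T@np.array([(uv[0]-s['cx'])/s['fx'],(uv[1]-s['cy'])/s['fy'],1]); return c+d*(z-c[2])/d[2]
def box(x,y,z0,z1): return np.array([[a*x/2,b*y/2,c] for a in(-1,1) for b in(-1,1) for c in(z0,z1)])
def ring(r,z,cx=0,n=48):
    t=np.linspace(0,2*np.pi,n,endpoint=False); return np.c_[cx+r*np.cos(t),r*np.sin(t),0*t+z]
def bottle(r,h,rc,hc): return [np.r_[ring(r,0),ring(r,h*.6)],np.r_[ring(r,h*.6),ring(rc,hc)],np.r_[ring(rc,hc),ring(rc,h)]]
def beaker(r,h): return [np.r_[ring(r,0,-.003),ring(r,h,-.003)],np.r_[ring(r,h-.008,-.003),[[r+.003,0,h]]]]
M=dict(caddy=[box(.148,.312,0,.0295)],small_carton=[box(.051,.110,0,.072)],large_carton=[box(.096,.165,0,.058)],
 small_bottle=bottle(.027,.131,.0175,.109),large_bottle=bottle(.03,.141,.0175,.118),small_beaker=beaker(.022,.056),large_beaker=beaker(.0275,.07))
def place(P,p):
    c,s=np.cos(p[2]),np.sin(p[2]); return np.c_[p[0]+c*P[:,0]-s*P[:,1],p[1]+s*P[:,0]+c*P[:,1],P[:,2]]
SC=6
def render(s,name,p,b):
    m=np.zeros((b[3]*SC,b[2]*SC),np.uint8)
    for part in M[name]:
        q=(proj(s,place(part,p))-b[:2]+.5)*SC
        cv2.fillConvexPoly(m,cv2.convexHull(np.round(q).astype(np.int32)),1)
    return m>0
def fit(name,views,p0):
    """views: list of (snapshot, mask)"""
    L=[]
    for s,m in views:
        ys,xs=np.nonzero(m); b=np.array([xs.min()-12,ys.min()-12,np.ptp(xs)+25,np.ptp(ys)+25])
        pad=np.pad(m.astype(np.float32),30)[b[1]+30:b[1]+30+b[3],b[0]+30:b[0]+30+b[2]]
        L.append((s,b,cv2.resize(pad,None,fx=SC,fy=SC)>.5))
    f=lambda p:sum(1-(lambda r:(r&t).sum()/max(1,(r|t).sum()))(render(s,name,p,b)) for s,b,t in L)/len(L)
    best=None
    for yaw in ([p0[2]] if len(p0)==3 else np.arange(0,2*np.pi if 'beaker' in name else np.pi,.4)):
        S=np.array([[0,0,0],[.02,0,0],[0,.02,0],[0,0,.3]])+[p0[0],p0[1],yaw]
        r=minimize(f,S[0],method='Nelder-Mead',options=dict(initial_simplex=S,xatol=1e-4,fatol=1e-4,maxiter=150))
        if best is None or r.fun<best.fun: best=r
    return best.x,1-best.fun
E
cat > m1.py <<'E'
from h import *
S=eyes.snapshot('scene');T=eyes.snapshot('top'); C=T['frame'].copy(); D=S['frame'].copy()
C=cv2.resize(C,None,fx=3,fy=3,interpolation=cv2.INTER_CUBIC);D=cv2.resize(D,None,fx=3,fy=3,interpolation=cv2.INTER_CUBIC)
boxes={'large_beaker':((383,188),(320,162)),'large_bottle':((317,190),(279,194))}
for n in NAMES:
    v=[]
    for k,s in enumerate((T,S)):
        r=finder.silhouettes(s,n)
        if n in boxes: r=[d for d in r if np.hypot(*(np.array(d['box'][:2])-boxes[n][k]))<12]
        if r: v.append((s,r[0]['pixels']))
    if not v: print(n,'none');continue
    ys,xs=np.nonzero(v[0][1]); p0=ray(v[0][0],(xs.mean(),ys.mean()),.03)[:2]
    p,q=fit(n,v,p0); ind=[]
    if len(v)==2: ind=[[round(float(t),3) for t in fit(n,[w],p)[0]] for w in v]
    print(n,np.round(p,4),'iou',round(q,3),ind)
    for s,I in((T,C),(S,D)):
        for part in M[n]:
            h=cv2.convexHull(((proj(s,place(part,p))+.5)*3).astype(np.int32)); cv2.polylines(I,[h],True,(255,0,255),1)
        if n=='caddy':
            for k in(-1,0,1):
                for rr,z in((.035,.054),(.03,.024)):
                    P=ring(rr,z); P[:,1]+=.1*k
                    cv2.polylines(I,[((proj(s,place(P,p))+.5)*3).astype(np.int32)],True,(0,255,0) if z<.05 else (255,0,0),1)
                P=np.array([[.062,.0325,.024],[-.062,.0325,.024],[-.062,-.0325,.024],[.062,-.0325,.024]]);P[:,1]+=.1*k
                cv2.polylines(I,[((proj(s,place(P,p))+.5)*3).astype(np.int32)],True,(255,255,0),1)
cv2.imwrite('pics/ftop.png',cv2.resize(C[420:1060,380:1480],(800,465))[:,:,::-1]); cv2.imwrite('pics/fsc.png',C[150*3:260*3,170*3:390*3][:,:,::-1]); cv2.imwrite('pics/fs2.png',D[140*3:330*3,170*3:430*3][:,:,::-1])
E
python3 m1.py
```

```text
caddy [0.5223 0.0417 1.6027] iou 0.128 []
small_carton [ 0.4146 -0.3465  2.8306] iou 0.962 [[0.414, -0.346, 2.827], [0.415, -0.349, 2.831]]
small_bottle [0.6466 0.0653 1.3187] iou 0.876 [[0.647, 0.065, 1.319], [0.649, 0.063, 1.197]]
small_beaker [0.6354 0.2607 3.1119] iou 0.843 [[0.634, 0.262, 3.324], [0.635, 0.261, 3.114]]
large_carton [0.4099 0.3501 3.5837] iou 0.961 [[0.41, 0.35, 3.584], [0.41, 0.349, 3.593]]
large_bottle [ 0.6333 -0.0665  0.5845] iou 0.938 [[0.633, -0.066, 0.774], [0.636, -0.07, 0.759]]
large_beaker [ 0.6351 -0.2481  1.4204] iou 0.905 []
```

```bash
sed -i "s/^boxes={/boxes={'caddy':((317,266),(341,252)),/" m1.py; sed -i "s/if n in boxes: r=\[d for d in r if/if n in boxes: r=[d for d in r if (n!='caddy' or d['box'][2]>110) and/" m1.py; sed -i "s/^for n in NAMES/for n in ['caddy','small_beaker']/" m1.py; python3 m1.py
```

```text
caddy [0.3693 0.1791 4.5945] iou 0.142 [[0.322, 0.18, 4.69], [0.384, 0.176, 4.447]]
small_beaker [0.6354 0.2608 3.3505] iou 0.837 [[0.635, 0.261, 3.351], [0.636, 0.259, 3.283]]
```

View pics/fsc.png

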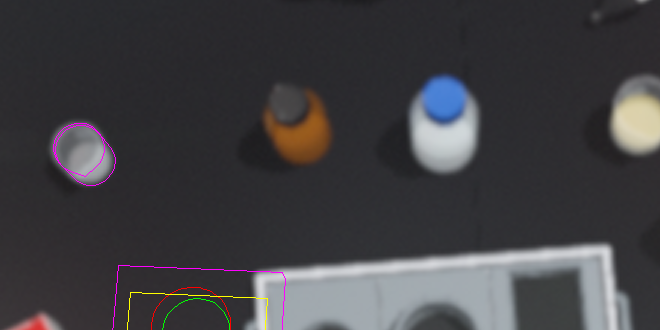

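View pics/fs2.png

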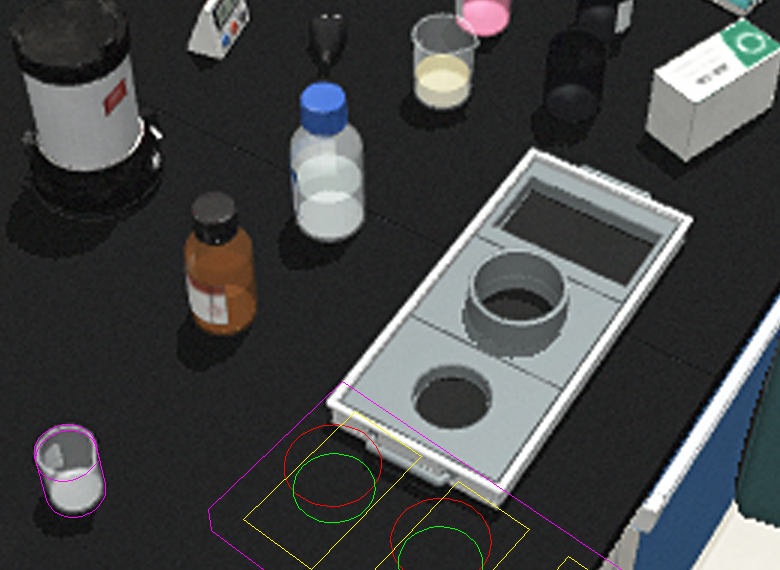

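```bash
cat > m2.py <<'E'
from h import *
S=eyes.snapshot('scene');T=eyes.snapshot('top')
v=[]
for s,seed in((T,(317,268)),(S,(318,282))):
    g=s['frame'].min(2); m=(g>85).astype(np.uint8)
    n,l,st,ce=cv2.connectedComponentsWithStats(m)
    k=max(range(1,n),key=lambda k:st[k,4] if np.hypot(*(ce[k]-[seed[0],seed[1]-(30 if s is S else 0)]))<50 else 0)
    m=(l==k).astype(np.uint8); c=max(cv2.findContours(m,0,1)[0],key=cv2.contourArea); f=np.zeros_like(m); cv2.drawContours(f,[c],-1,1,-1)
    f=cv2.morphologyEx(f,cv2.MORPH_OPEN,np.ones((9,9))); v.append((s,f>0)); print(st[k],f.sum())
M['caddy']=[box(.153,.317,.022,.0295),box(.148,.312,0,.0295)]
p0=ray(T,(317.5,265.5),.025)[:2]; 
p,q=fit('caddy',v,[*p0,.04]); print(p0,np.round(p,4),q,[np.round(fit('caddy',[w],p)[0],4) for w in v])
I=[]
for s,_ in v:
    J=cv2.resize(s['frame'],None,fx=4,fy=4,interpolation=cv2.INTER_CUBIC)
    d=lambda P,c:cv2.polylines(J,[((proj(s,place(np.array(P),p))+.5)*4).astype(np.int32)],True,c,1)
    d(ring(.035,.054),(255,0,0)); P=ring(.03,.024);P[:,1]+=.1;d(P,(0,255,0))
    d([[a*.062,-.1+b*.0325,.024] for a,b in((1,1),(1,-1),(-1,-1),(-1,1))],(255,255,0))
    d([[a*.0765,b*.1585,.0275] for a,b in((1,1),(1,-1),(-1,-1),(-1,1))],(255,0,255))
    I.append(J)
a=I[0][4*222:4*312,4*245:4*390]; b=I[1][4*182:4*318,4*275:4*405]
o=np.zeros((544,800,3),np.uint8); o[:360,:580]=a; cv2.imwrite('pics/cad.png',np.ascontiguousarray(a[:,:,::-1])); 
b=b[:,:,::-1]; x=np.zeros((600,800,3),np.uint8); a=cv2.resize(a[:,:,::-1],(440,273)); x[:273,:440]=a; b=cv2.resize(b,(0,0),fx=.69,fy=.69); x[:b.shape[0],441:441+b.shape[1]]=b
bk=I[0][4*185:4*220,4*180:4*290][:,:,::-1]; bk=cv2.resize(bk,(0,0),fx=1,fy=1); x[300:440,:440]=bk[:,:440]
bs=I[1][4*282:4*315,4*175:4*215][:,:,::-1]; x[450:582,:160]=bs
cv2.imwrite('pics/cad.png',x)
E
python3 m2.py
```

```text
[ 251  231  131   69 5927] 7512
[ 279  189  122  121 5601] 7412
[ 0.43769645 -0.05278524] [ 0.4407 -0.0497  0.0112] 0.9419897289205941 [array([ 0.4407, -0.0497,  0.0112]), array([ 0.4408, -0.0498,  0.0114])]
```

View pics/cad.png

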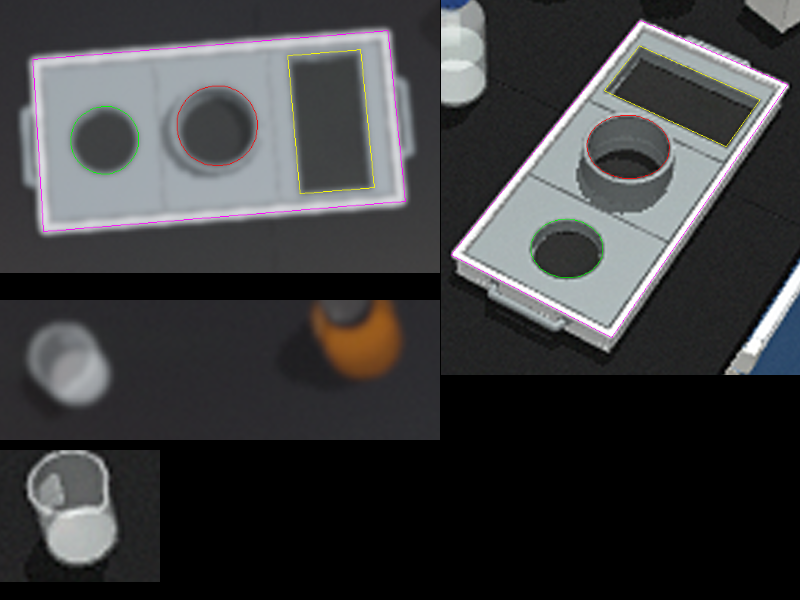

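The caddy fit is tight: centre (0.441, −0.050), yaw 0.01, and the recess and collar outlines lie on the image in both views. Carton first: I'll move above it and check the beaker spout up close at the same time.

Request:
play_rows:
  rows:
    - {"linear":[2.92,-0.95,0],"spin":0}
    - {"linear":[2.92,-0.95,0],"spin":0}
    - {"linear":[2.92,-0.95,0],"spin":0}
    - {"linear":[2.92,-0.95,0],"spin":0}
    - {"linear":[2.92,-0.95,0],"spin":0}
    - {"linear":[2.92,-0.95,0],"spin":0}
    - {"linear":[2.92,-0.95,0],"spin":0}
    - {"linear":[2.92,-0.95,0],"spin":0}
    - {"linear":[2.92,-0.95,0],"spin":0}
    - {"linear":[2.92,-0.95,0],"spin":0}
  claw: 7.6

```text
time: 3.13
tool_pos: [0.4158, -0.3458, 0.2196]
ee_rot: [3.141, -0.0, 0.304]
wrist_force: [0.1, -0.7, 0.6]
width: 0.0761
```

Request:
play_rows:
  rows:
    - {"linear":[0,0,0.5],"spin":-6.8}
    - {"linear":[0,0,0.5],"spin":-6.8}
    - {"linear":[0,0,0.5],"spin":-6.8}
    - {"linear":[0,0,0.5],"spin":-6.8}
    - {"linear":[0,0,0.5],"spin":-6.9}
    - {"linear":[0,0,0.5],"spin":-6.9}
    - {"linear":[0,0,0.5],"spin":-6.9}
    - {"linear":[0,0,0.5],"spin":-6.9}
    - {"linear":[0,0,0],"spin":0}
    - {"linear":[0,0,0],"spin":0}

```text
time: 3.97
tool_pos: [0.4146, -0.3467, 0.1793]
ee_rot: [-3.141, -0.0, 1.257]
wrist_force: [-0.3, -0.1, 0.2]
width: 0.0758
```

```bash
cat >> h.py <<'E'
def togo(x,y,z,psi):
    o=robot.get_obs(); t=o['tool_pos']; r=o['ee_rot']; a=r[2]; d=np.array([x,y,z])-t
    X=np.array([np.cos(a),np.sin(a)])
    print('t',round(o['time'],2),'tcp',np.round(t,4),'rot',np.round(r,3),'w',round(o['width'],4),'F',np.round(o['wrist_force'],1))
    print('tool shift cm',np.round(100*np.array([d[:2]@X,d[0]*X[1]-d[1]*X[0],-d[2]]),2),'spin deg',round(np.degrees((a-psi+np.pi)%(2*np.pi)-np.pi),2))
E
python3 - <<'E'
from h import *
togo(.4146,-.3465,.045,np.radians(72.2))
S=eyes.snapshot('scene');T=eyes.snapshot('top')
a=cv2.resize(S['frame'][280:316,172:217],None,fx=9,fy=9,interpolation=cv2.INTER_CUBIC)
b=cv2.resize(T['frame'][186:222,180:225],None,fx=9,fy=9,interpolation=cv2.INTER_CUBIC)
for s,I,o in((S,a,(172,280)),(T,b,(180,186))):
    for z in(0,.056): cv2.polylines(I,[((proj(s,ring(.022,z)+[.6383,.2614,0])-o+.5)*9).astype(np.int32)],True,(255,0,255),1)
    for q,c in(((.03,0),(255,0,0)),((0,.03),(0,255,0))):
        l=((proj(s,[[.6383,.2614,.056],[.6383+q[0],.2614+q[1],.056]])-o+.5)*9).astype(int); cv2.line(I,tuple(map(int,l[0])),tuple(map(int,l[1])),c,1)
cv2.imwrite('pics/bk.png',np.hstack([a,b])[:,:,::-1])
E
```

```text
t 3.97 tcp [ 0.4146 -0.3467  0.1793] rot [-3.141 -0.     1.257] w 0.0758 F [-0.3 -0.1  0.2]
tool shift cm [ 2.000e-02 -1.000e-02  1.343e+01] spin deg -0.17
```

View pics/bk.png

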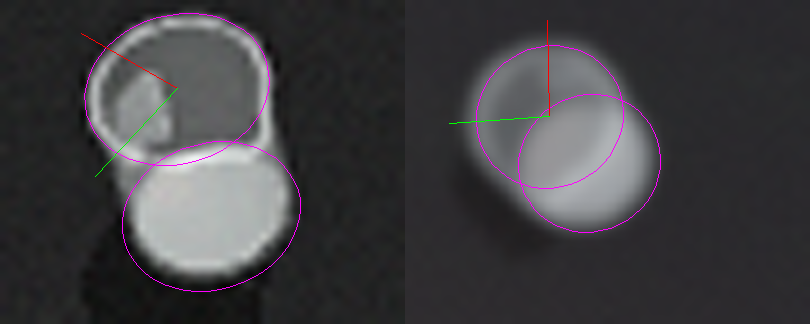

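Beaker zoom: base and rim follow the cylinder, but the blob sticks out a little on the +y side in the top view, so the spout direction is still open. I'll refit it on brightness masks while the arm grasps the carton.

Request:
play_rows:
  rows:
    - {"linear":[0,0,2.0],"spin":0}
    - {"linear":[0,0,2.0],"spin":0}
    - {"linear":[0,0,2.0],"spin":0}
    - {"linear":[0,0,2.0],"spin":0}
    - {"linear":[0,0,2.0],"spin":0}
    - {"linear":[0,0,1.5],"spin":0}
    - {"linear":[0,0,1.0],"spin":0}
    - {"linear":[0,0,0.9],"spin":0}
    - {"linear":[0,0,0],"spin":0}
    - {"linear":[0,0,0],"spin":0}

```text
time: 4.9
tool_pos: [0.4149, -0.347, 0.0458]
ee_rot: [3.141, 0.0, 1.26]
wrist_force: [1.1, -0.2, 0.5]
width: 0.0757
```

Request:
play_rows:
  rows:
    - {"linear":[0,0,0],"spin":0}
    - {"linear":[0,0,0],"spin":0}
    - {"linear":[0,0,0],"spin":0}
    - {"linear":[0,0,0],"spin":0}
    - {"linear":[0,0,0],"spin":0}
    - {"linear":[0,0,0],"spin":0}
    - {"linear":[0,0,0],"spin":0}
    - {"linear":[0,0,0],"spin":0}
  claw: 4.0

```text
time: 5.57
tool_pos: [0.4151, -0.3471, 0.0461]
ee_rot: [3.141, 0.001, 1.26]
wrist_force: [-0.2, -0.1, 2.1]
width: 0.0503
```

```bash
python3 - <<'E'
from h import *
togo(.4418,-.1497,.16,.011)
v=[]
for n,c in(('top',(197,202)),('scene',(193,297))):
    s=eyes.snapshot(n); g=cv2.GaussianBlur(s['frame'].mean(2).astype(np.float32),(0,0),.5)
    w=g[c[1]-22:c[1]+22,c[0]-22:c[0]+22]; bg=np.median(w); m=(g>bg+(22 if n=='top' else 20)).astype(np.uint8)
    k,l=cv2.connectedComponents(m); m=l==l[c[1]+3,c[0]+1]; 
    c2=max(cv2.findContours(m.astype(np.uint8),0,1)[0],key=cv2.contourArea); f=np.zeros_like(l,np.uint8); cv2.drawContours(f,[c2],-1,1,-1); v.append((s,f>0)); print(n,bg,f.sum())
for y in np.arange(0,6.2,.52):
    print(round(y,2),[(np.round(p,3).tolist(),round(q,3)) for p,q in(fit('small_beaker',v,[.636-.003*0,.261,y]),)])
E
```

```text
t 5.57 tcp [ 0.4151 -0.3471  0.0461] rot [3.141e+00 1.000e-03 1.260e+00] w 0.0503 F [-0.2 -0.1  2.1]
tool shift cm [ 19.62  -3.49 -11.39] spin deg 71.58
top 44.12809 353
scene 35.412727 533
0.0 [([0.642, 0.261, -0.155], np.float64(0.879))]
0.52 [([0.642, 0.263, 0.621], np.float64(0.881))]
1.04 [([0.641, 0.264, 1.176], np.float64(0.884))]
1.56 [([0.639, 0.264, 1.665], np.float64(0.892))]
2.08 [([0.637, 0.263, 2.219], np.float64(0.891))]
2.6 [([0.636, 0.263, 2.713], np.float64(0.886))]
3.12 [([0.637, 0.261, 3.443], np.float64(0.882))]
3.64 [([0.637, 0.26, 3.647], np.float64(0.884))]
4.16 [([0.638, 0.259, 4.108], np.float64(0.88))]
4.68 [([0.64, 0.259, 4.799], np.float64(0.878))]
5.2 [([0.64, 0.26, 5.316], np.float64(0.882))]
5.72 [([0.641, 0.26, 5.735], np.float64(0.88))]
```

Carton gripped (50.3 mm opening). The beaker body centre is stable at about (0.639, 0.261), and the spout is most likely towards +y (yaw about 1.9), so I'll grip the beaker across x later. Lifting and moving over now.

Request:
play_rows:
  rows:
    - {"linear":[0,0,-0.6],"spin":0}
    - {"linear":[0,0,-1.2],"spin":0}
    - {"linear":[0,0,-1.6],"spin":0}
    - {"linear":[0,0,-1.6],"spin":0}
    - {"linear":[0,0,-1.6],"spin":0}
    - {"linear":[0,0,-1.6],"spin":0}
    - {"linear":[0,0,-1.6],"spin":0}
    - {"linear":[0,0,-1.0],"spin":0}
    - {"linear":[0,0,-0.6],"spin":0}

```text
time: 6.42
tool_pos: [0.4151, -0.3473, 0.1616]
ee_rot: [3.139, 0.001, 1.26]
wrist_force: [0.3, -0.7, -0.1]
width: 0.0497
```

Request:
play_rows:
  rows:
    - {"linear":[0.9,-0.15,0],"spin":0}
    - {"linear":[1.8,-0.32,0],"spin":0}
    - {"linear":[1.9,-0.34,0],"spin":0}
    - {"linear":[1.9,-0.34,0],"spin":0}
    - {"linear":[1.9,-0.34,0],"spin":0}
    - {"linear":[1.9,-0.34,0],"spin":0}
    - {"linear":[1.9,-0.34,0],"spin":0}
    - {"linear":[1.9,-0.34,0],"spin":0}
    - {"linear":[1.9,-0.34,0],"spin":0}
    - {"linear":[1.8,-0.32,0],"spin":0}
    - {"linear":[1.2,-0.22,0],"spin":0}
    - {"linear":[0.6,-0.1,0],"spin":0}

```text
time: 7.42
tool_pos: [0.4409, -0.1475, 0.1585]
ee_rot: [-3.14, -0.001, 1.262]
wrist_force: [1.5, -0.8, -1.2]
width: 0.0501
```

Request:
play_rows:
  rows:
    - {"linear":[0,0,0],"spin":4}
    - {"linear":[0,0,0],"spin":6.6}
    - {"linear":[0,0,0],"spin":7}
    - {"linear":[0,0,0],"spin":7}
    - {"linear":[0,0,0],"spin":7}
    - {"linear":[0,0,0],"spin":7}
    - {"linear":[0,0,0],"spin":7}
    - {"linear":[0,0,0],"spin":7}
    - {"linear":[0,0,0],"spin":7}
    - {"linear":[0,0,0],"spin":7}
    - {"linear":[0,0,0],"spin":5}
    - {"linear":[0,0,0],"spin":0}

```text
time: 8.42
tool_pos: [0.4411, -0.1498, 0.1589]
ee_rot: [-3.142, 0.001, 0.009]
wrist_force: [0.2, -0.1, -0.4]
width: 0.0497
```

```bash
python3 - <<'E'
from h import *
togo(.4418,-.1497,.0561,.011)
S=eyes.snapshot('scene')
cv2.imwrite('pics/c1.png',cv2.resize(S['frame'][100:320,240:480],None,fx=2.5,fy=2.5)[:,:,::-1])
E
```

```text
t 8.42 tcp [ 0.4411 -0.1498  0.1589] rot [-3.142e+00  1.000e-03  9.000e-03] w 0.0497 F [ 0.2 -0.1 -0.4]
tool shift cm [ 7.000e-02 -1.000e-02  1.028e+01] spin deg -0.13
```

View pics/c1.png

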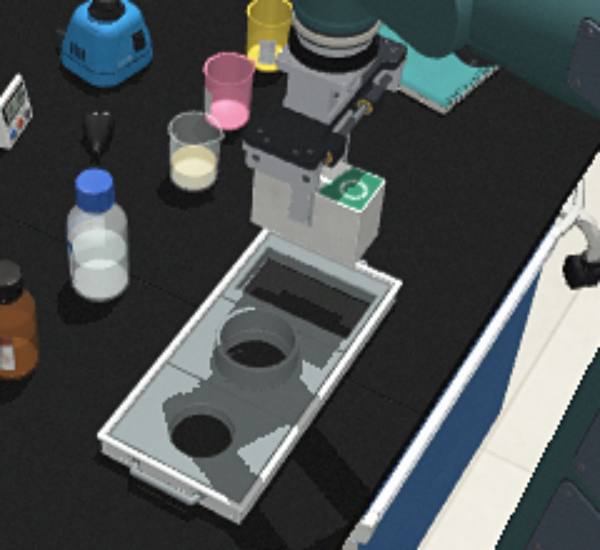

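The carton is held level over its recess, square to it. Lowering.

Request:
play_rows:
  rows:
    - {"linear":[0,0,1.0],"spin":0}
    - {"linear":[0,0,1.6],"spin":0}
    - {"linear":[0,0,1.6],"spin":0}
    - {"linear":[0,0,1.4],"spin":0}
    - {"linear":[0,0,1.0],"spin":0}
    - {"linear":[0,0,0.8],"spin":0}
    - {"linear":[0,0,0.8],"spin":0}
    - {"linear":[0,0,0.6],"spin":0}
    - {"linear":[0,0,0.5],"spin":0}
    - {"linear":[0,0,0.4],"spin":0}
    - {"linear":[0,0,0],"spin":0}
    - {"linear":[0,0,0],"spin":0}

```text
time: 9.47
tool_pos: [0.4416, -0.1496, 0.0626]
ee_rot: [3.141, -0.0, 0.011]
wrist_force: [0.7, 0.0, -1.5]
width: 0.0498
```

Request:
play_rows:
  rows:
    - {"linear":[0,0,0.2],"spin":0}
    - {"linear":[0,0,0.2],"spin":0}
    - {"linear":[0,0,0.1],"spin":0}
    - {"linear":[0,0,0],"spin":0}
    - {"linear":[0,0,0],"spin":0}

```text
time: 9.88
tool_pos: [0.4414, -0.1495, 0.0575]
ee_rot: [3.141, 0.0, 0.011]
wrist_force: [0.2, -0.1, -0.2]
width: 0.0497
```

Request:
play_rows:
  rows:
    - {"linear":[0,0,0.1],"spin":0}
    - {"linear":[0,0,0.1],"spin":0}
    - {"linear":[0,0,0],"spin":0}
    - {"linear":[0,0,0],"spin":0}

```text
time: 10.22
tool_pos: [0.4417, -0.1497, 0.0561]
ee_rot: [3.141, -0.001, 0.011]
wrist_force: [-1.0, 0.4, 4.7]
width: 0.0499
```

Contact felt (4.7 N) at the expected height. Releasing and rising.

Request:
play_rows:
  rows:
    - {"linear":[0,0,0],"spin":0}
    - {"linear":[0,0,0],"spin":0}
    - {"linear":[0,0,0],"spin":0}
    - {"linear":[0,0,0],"spin":0}
    - {"linear":[0,0,0],"spin":0}
    - {"linear":[0,0,-0.5],"spin":0}
    - {"linear":[0,0,-1],"spin":0}
    - {"linear":[0,0,-2],"spin":0}
    - {"linear":[0,0,-3],"spin":0}
    - {"linear":[0,0,-3],"spin":0}
    - {"linear":[0,0,-3],"spin":0}
    - {"linear":[0,0,-3],"spin":0}
  claw: 6.6

```text
time: 11.22
tool_pos: [0.4413, -0.1495, 0.2131]
ee_rot: [3.141, -0.001, 0.011]
wrist_force: [0.9, 0.0, -0.1]
width: 0.0659
```

Request:
play_rows:
  rows:
    - {"linear":[1.78,-3.7,0],"spin":0}
    - {"linear":[1.78,-3.7,0],"spin":0}
    - {"linear":[1.78,-3.7,0],"spin":0}
    - {"linear":[1.78,-3.7,0],"spin":0}
    - {"linear":[1.78,-3.7,0],"spin":0}
    - {"linear":[1.78,-3.7,0],"spin":0}
    - {"linear":[1.78,-3.7,0],"spin":0}
    - {"linear":[1.78,-3.7,0],"spin":0}
    - {"linear":[1.78,-3.7,0],"spin":0}
    - {"linear":[1.78,-3.7,0],"spin":0}
    - {"linear":[1.78,-3.7,0],"spin":0}
    - {"linear":[0,0,0],"spin":-7}

```text
time: 12.22
tool_pos: [0.6339, 0.2664, 0.2077]
ee_rot: [-3.139, 0.002, 0.141]
wrist_force: [-0.9, -1.2, -1.3]
width: 0.0662
```

Request:
play_rows:
  rows:
    - {"linear":[0,0,0],"spin":-7}
    - {"linear":[0,0,0],"spin":-7}
    - {"linear":[0,0,0],"spin":-7}
    - {"linear":[0,0,0],"spin":-7}
    - {"linear":[0,0,0],"spin":-7}
    - {"linear":[0,0,0],"spin":-7}
    - {"linear":[0,0,0],"spin":-7}
    - {"linear":[0,0,0],"spin":-7}
    - {"linear":[0,0,0],"spin":-7}
    - {"linear":[0,0,0],"spin":-7}
    - {"linear":[0,0,0],"spin":-7}
    - {"linear":[0,0,0],"spin":-7}

```text
time: 13.22
tool_pos: [0.633, 0.2596, 0.2116]
ee_rot: [3.141, -0.0, 1.605]
wrist_force: [-0.8, 0.3, -0.6]
width: 0.0661
```

```bash
python3 - <<'E'
from h import *
togo(.639,.261,.035,np.radians(103))
S=eyes.snapshot('scene');T=eyes.snapshot('top')
v=[]
for s,c in((T,(429-60,266)),(S,(365,210))):
    r=finder.silhouettes(s,'small_carton'); print([(round(d['conf'],2),d['box']) for d in r]); 
    r=[d for d in r if np.hypot(d['box'][0]-c[0],d['box'][1]-c[1])<30]
    if r: v.append((s,r[0]['pixels']))
if v:
  B=M['small_carton'][0].copy(); M['small_carton']=[B+[0,0,.01]]
  print(len(v),fit('small_carton',v,[.4418,-.1497,1.58]))
a=cv2.resize(S['frame'][170:340,150:430],None,fx=2.4,fy=2.4); cv2.imwrite('pics/c2.png',a[:,:,::-1])
E
```

```text
t 13.22 tcp [0.633  0.2596 0.2116] rot [ 3.141 -0.     1.605] w 0.0661 F [-0.8  0.3 -0.6]
tool shift cm [ 0.12  0.6  17.66] spin deg -11.04
[(0.97, [355.4, 260.9, 24.4, 47.3]), (0.39, [352.4, 264.9, 39.5, 54.9])]
[(0.84, [364.0, 210.4, 53.7, 47.0])]
2 (array([ 0.44147773, -0.15036754,  1.57795757]), np.float64(0.9586039333362532))
```

View pics/c2.png

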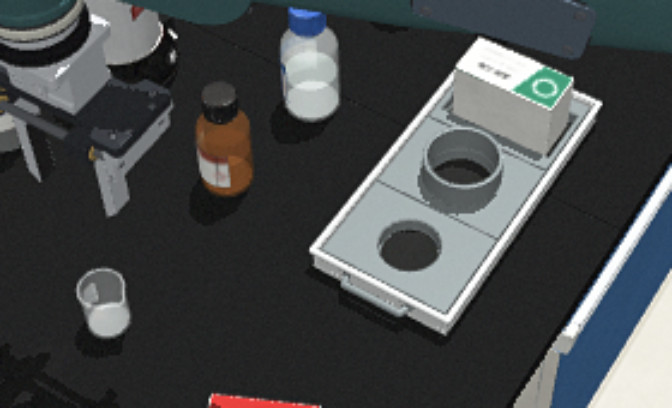

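The carton fits at (0.4415, −0.1504), yaw 1.578 – seated in its nest. Before the beaker I'll average a few frames to settle the spout direction.

```bash
python3 - <<'E'
from h import *
L=[eyes.snapshot('scene') for _ in range(8)]; s=L[-1]
m=np.mean([x['frame'] for x in L],0).astype(np.float32)
a=m[281:313,175:213]; b=m[146:178,302:340]
f=lambda q:np.clip(cv2.resize(q,None,fx=10,fy=10,interpolation=cv2.INTER_LANCZOS4)*1.3,0,255).astype(np.uint8)
A=f(a); B=f(b)
c=((proj(s,[[.639+.03*np.cos(t),.261+.03*np.sin(t),.056] for t in np.radians(range(0,360,30))])-(175,281)+.5)*10).astype(int)
for k,q in enumerate(c): cv2.putText(A,str(k*30),tuple(int(i) for i in q-[12,0]),0,.4,(255,255,0),1)
cv2.imwrite('pics/bk2.png',np.hstack([A,B])[:,:,::-1])
E
```

```text
(no output)
```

View pics/bk2.png

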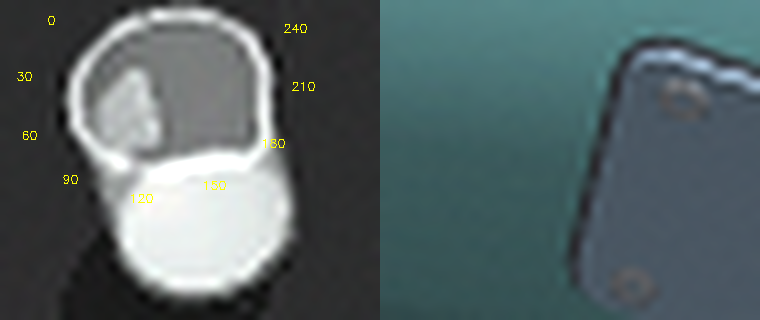

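The averaged zoom shows the rim pinched into a spout near 180° (towards −x, pixel (262,160)). The bright patch at about 60° is the marking, so I was wrong about +y. The correct grip is across world y (tool yaw about 0).

Request:
play_rows:
  rows:
    - {"linear":[0,0,0.5],"spin":7}
    - {"linear":[0,0,0.5],"spin":7}
    - {"linear":[0,0,0.5],"spin":7}
    - {"linear":[0,0,0.5],"spin":7}
    - {"linear":[0,0,0.5],"spin":7}
    - {"linear":[0,0,0.5],"spin":7}
    - {"linear":[0,0,0.5],"spin":7}
    - {"linear":[0,0,0.5],"spin":7}
    - {"linear":[0,0,0.5],"spin":7}
    - {"linear":[0,0,0.5],"spin":7}
    - {"linear":[0,0,0.5],"spin":7}
    - {"linear":[0,0,0.5],"spin":7}

```text
time: 14.82
tool_pos: [0.6329, 0.2595, 0.1501]
ee_rot: [3.141, 0.0, 0.126]
wrist_force: [0.8, 0.3, 0.5]
width: 0.0658
```

Request:
play_rows:
  rows:
    - {"linear":[0,0,0],"spin":7}
    - {"linear":[0.5,0,0],"spin":0}
    - {"linear":[0,0,0],"spin":0}
    - {"linear":[0,0,0],"spin":0}

```text
time: 15.15
tool_pos: [0.6383, 0.2596, 0.1506]
ee_rot: [-3.142, -0.0, 0.013]
wrist_force: [-0.3, -0.2, -0.3]
width: 0.066
```

```bash
python3 - <<'E'
from h import *
togo(.639,.261,.034,.02)
E
```

```text
t 15.15 tcp [0.6383 0.2596 0.1506] rot [-3.142 -0.     0.013] w 0.066 F [-0.3 -0.2 -0.3]
tool shift cm [ 0.07 -0.14 11.66] spin deg -0.41
```

Request:
play_rows:
  rows:
    - {"linear":[0.1,-0.1,0],"spin":0}
    - {"linear":[0,0,2],"spin":0}
    - {"linear":[0,0,2],"spin":0}
    - {"linear":[0,0,2],"spin":0}
    - {"linear":[0,0,2],"spin":0}
    - {"linear":[0,0,1.5],"spin":0}
    - {"linear":[0,0,1.2],"spin":0}
    - {"linear":[0,0,0.9],"spin":0}
    - {"linear":[0,0,0],"spin":0}
    - {"linear":[0,0,0],"spin":0}

```text
time: 15.98
tool_pos: [0.639, 0.2606, 0.0345]
ee_rot: [3.141, 0.0, 0.011]
wrist_force: [-0.0, 0.0, 0.2]
width: 0.0661
```

Request:
play_rows:
  rows:
    - {"linear":[0,0,0],"spin":0}
    - {"linear":[0,0,0],"spin":0}
    - {"linear":[0,0,0],"spin":0}
    - {"linear":[0,0,0],"spin":0}
    - {"linear":[0,0,0],"spin":0}
    - {"linear":[0,0,0],"spin":0}
    - {"linear":[0,0,0],"spin":0}
    - {"linear":[0,0,0],"spin":0}
  claw: 3.6

```text
time: 16.65
tool_pos: [0.6394, 0.261, 0.0355]
ee_rot: [-3.141, -0.002, 0.011]
wrist_force: [-0.1, 0.6, 3.9]
width: 0.0424
```

```bash
python3 - <<'E'
from h import *
togo(.4396,.0503,.15,.01)
S=eyes.snapshot('scene');T=eyes.snapshot('top')
a=cv2.resize(S['frame'][255:320,150:240],None,fx=4,fy=4); b=cv2.resize(T['frame'][170:235,160:250],None,fx=4,fy=4)
cv2.imwrite('pics/b3.png',np.hstack([a,b])[:,:,::-1])
E
```

```text
t 16.65 tcp [0.6394 0.261  0.0355] rot [-3.141e+00 -2.000e-03  1.100e-02] w 0.0424 F [-0.1  0.6  3.9]
tool shift cm [-20.21  20.85 -11.45] spin deg 0.04
```

View pics/b3.png

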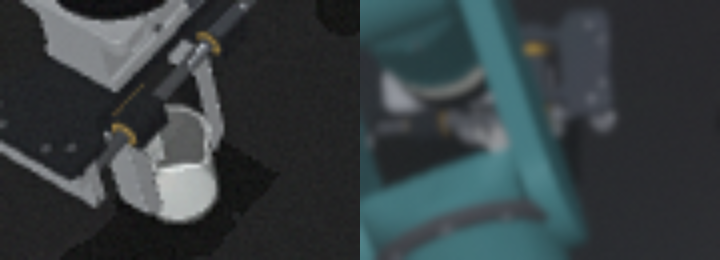

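The beaker is gripped at 42.4 mm, with the fingers on either side and the spout clear. Lift and carry.

Request:
play_rows:
  rows:
    - {"linear":[0,0,-0.6],"spin":0}
    - {"linear":[0,0,-1.2],"spin":0}
    - {"linear":[0,0,-1.6],"spin":0}
    - {"linear":[0,0,-1.6],"spin":0}
    - {"linear":[0,0,-1.6],"spin":0}
    - {"linear":[0,0,-1.6],"spin":0}
    - {"linear":[0,0,-1.6],"spin":0}
    - {"linear":[0,0,-1.0],"spin":0}
    - {"linear":[0,0,-0.6],"spin":0}

```text
time: 17.5
tool_pos: [0.6394, 0.2605, 0.1506]
ee_rot: [-3.141, -0.002, 0.01]
wrist_force: [0.5, 0.5, -0.7]
width: 0.0426
```

Request:
play_rows:
  rows:
    - {"linear":[-1.0,1.0,0],"spin":0}
    - {"linear":[-1.6,1.7,0],"spin":0}
    - {"linear":[-1.9,2.0,0],"spin":0}
    - {"linear":[-1.9,2.0,0],"spin":0}
    - {"linear":[-1.9,2.0,0],"spin":0}
    - {"linear":[-1.9,2.0,0],"spin":0}
    - {"linear":[-1.9,2.0,0],"spin":0}
    - {"linear":[-1.9,2.0,0],"spin":0}
    - {"linear":[-1.9,2.0,0],"spin":0}
    - {"linear":[-1.9,2.0,0],"spin":0}
    - {"linear":[-1.5,1.5,0],"spin":0}
    - {"linear":[-0.9,0.6,0],"spin":0}

```text
time: 18.5
tool_pos: [0.4371, 0.0489, 0.1479]
ee_rot: [3.141, 0.002, 0.009]
wrist_force: [-0.2, 0.8, -0.7]
width: 0.0425
```

Request:
play_rows:
  rows:
    - {"linear":[0,0,0],"spin":0}
    - {"linear":[0,0,0],"spin":0}
    - {"linear":[0,0,0],"spin":0}

```text
time: 18.75
tool_pos: [0.4397, 0.051, 0.1485]
ee_rot: [-3.141, -0.0, 0.011]
wrist_force: [1.1, -0.1, 0.1]
width: 0.0425
```

```bash
python3 - <<'E'
from h import *
togo(.4396,.0503,.0455,.01)
S=eyes.snapshot('scene')
cv2.imwrite('pics/b4.png',cv2.resize(S['frame'][180:330,240:420],None,fx=3,fy=3)[:,:,::-1])
E
```

```text
t 18.75 tcp [0.4397 0.051  0.1485] rot [-3.141 -0.     0.011] w 0.0425 F [ 1.1 -0.1  0.1]
tool shift cm [-1.00e-02  7.00e-02  1.03e+01] spin deg 0.06
```

View pics/b4.png

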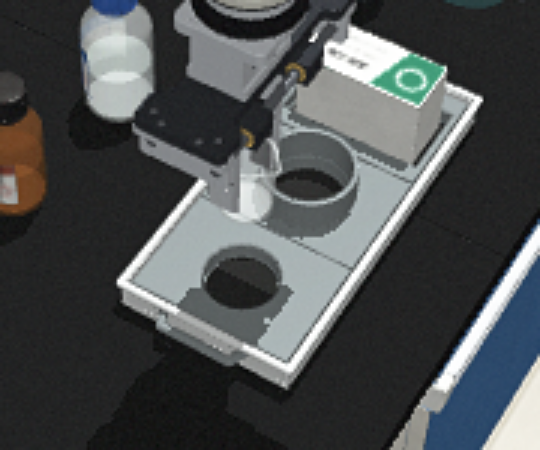

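The beaker hangs straight over its nest (shadow at about (240,300)). Lowering.

Request:
play_rows:
  rows:
    - {"linear":[0,0.07,1.0],"spin":0}
    - {"linear":[0,0,1.6],"spin":0}
    - {"linear":[0,0,1.6],"spin":0}
    - {"linear":[0,0,1.4],"spin":0}
    - {"linear":[0,0,1.0],"spin":0}
    - {"linear":[0,0,0.8],"spin":0}
    - {"linear":[0,0,0.8],"spin":0}
    - {"linear":[0,0,0.6],"spin":0}
    - {"linear":[0,0,0.5],"spin":0}
    - {"linear":[0,0,0.4],"spin":0}
    - {"linear":[0,0,0],"spin":0}
    - {"linear":[0,0,0],"spin":0}

```text
time: 19.8
tool_pos: [0.4393, 0.0497, 0.0516]
ee_rot: [3.141, -0.0, 0.011]
wrist_force: [0.2, -0.4, -0.0]
width: 0.0426
```

Request:
play_rows:
  rows:
    - {"linear":[0,0,0.2],"spin":0}
    - {"linear":[0,0,0.2],"spin":0}
    - {"linear":[0,0,0.1],"spin":0}
    - {"linear":[0,0,0],"spin":0}
    - {"linear":[0,0,0],"spin":0}

```text
time: 20.22
tool_pos: [0.4391, 0.0497, 0.0465]
ee_rot: [3.142, -0.0, 0.011]
wrist_force: [0.4, -0.0, -0.3]
width: 0.043
```

Request:
play_rows:
  rows:
    - {"linear":[0,0,0.1],"spin":0}
    - {"linear":[0,0,0.1],"spin":0}
    - {"linear":[0,0,0],"spin":0}
    - {"linear":[0,0,0],"spin":0}

```text
time: 20.55
tool_pos: [0.4396, 0.0497, 0.0454]
ee_rot: [3.141, -0.001, 0.011]
wrist_force: [-1.1, 1.0, 5.0]
width: 0.0425
```

Contact felt (5 N). Releasing, rising and moving over the bottle.

Request:
play_rows:
  rows:
    - {"linear":[0,0,0],"spin":0}
    - {"linear":[0,0,0],"spin":0}
    - {"linear":[0,0,0],"spin":0}
    - {"linear":[0,0,0],"spin":0}
    - {"linear":[0,0,0],"spin":0}
    - {"linear":[0,0,-0.5],"spin":0}
    - {"linear":[0,0,-1],"spin":0}
    - {"linear":[0,0,-2.5],"spin":0}
    - {"linear":[0,0,-3.5],"spin":0}
    - {"linear":[0,0,-4],"spin":0}
    - {"linear":[0,0,-4],"spin":0}
    - {"linear":[0,0,-3],"spin":0}
  claw: 6.2

```text
time: 21.55
tool_pos: [0.4398, 0.0497, 0.2344]
ee_rot: [3.141, -0.006, 0.011]
wrist_force: [0.7, 0.5, -0.2]
width: 0.0617
```

Request:
play_rows:
  rows:
    - {"linear":[2.3,-0.17,0],"spin":0}
    - {"linear":[2.3,-0.17,0],"spin":0}
    - {"linear":[2.3,-0.17,0],"spin":0}
    - {"linear":[2.3,-0.17,0],"spin":0}
    - {"linear":[2.3,-0.17,0],"spin":0}
    - {"linear":[2.3,-0.17,0],"spin":0}
    - {"linear":[2.3,-0.17,0],"spin":0}
    - {"linear":[2.3,-0.17,0],"spin":0}
    - {"linear":[2.3,-0.17,0],"spin":0}
    - {"linear":[0,0,0],"spin":0}
    - {"linear":[0,0,0],"spin":0}

```text
time: 22.47
tool_pos: [0.6462, 0.0672, 0.2291]
ee_rot: [3.141, 0.001, 0.011]
wrist_force: [-0.1, 0.2, -0.2]
width: 0.0619
```

```bash
python3 - <<'E'
from h import *
togo(.6466,.0653,.115,.01)
S=eyes.snapshot('scene');T=eyes.snapshot('top')
for s in(S,T):
    r=finder.silhouettes(s,'small_bottle'); print('bottle',[(round(d['conf'],2),d['box']) for d in r])
    r=finder.silhouettes(s,'small_beaker'); print('beaker',[(round(d['conf'],2),d['box']) for d in r])
    print('beaker expected box',[cv2.boundingRect(np.float32(np.vstack([proj(s,place(q+[0,0,.01],[.4366,.05,3.15])) for q in M['small_beaker']])))])
a=cv2.resize(S['frame'][175:325,220:420],None,fx=3,fy=3); cv2.imwrite('pics/b5.png',a[:,:,::-1])
E
```

```text
t 22.47 tcp [0.6462 0.0672 0.2291] rot [3.141e+00 1.000e-03 1.100e-02] w 0.0619 F [-0.1  0.2 -0.2]
tool shift cm [ 0.04  0.19 11.41] spin deg 0.03
bottle [(0.66, [244.9, 227.8, 30.0, 45.7])]
beaker [(0.87, [325.6, 269.1, 19.1, 26.0])]
beaker expected box [(310, 252, 22, 31)]
bottle [(0.66, [264.0, 184.5, 6.7, 20.6])]
beaker [(0.49, [283.2, 269.4, 5.4, 17.2])]
beaker expected box [(269, 257, 19, 20)]
```

View pics/b5.png

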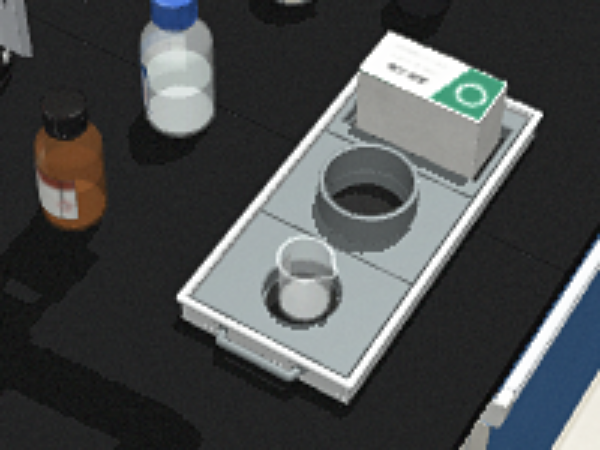

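The beaker stands upright in its recess. One quick check of the cap position before descending.

```bash
python3 - <<'E'
from h import *
S=eyes.snapshot('scene');T=eyes.snapshot('top')
for z in(.109,.131): print(proj(S,ring(.0175,z)+[.6466,.0653,0]).min(0),proj(S,ring(.0175,z)+[.6466,.0653,0]).max(0))
f=S['frame']; hs=cv2.cvtColor(f[:,:,::-1].copy(),cv2.COLOR_BGR2HSV)
m=((hs[...,0]<20)&(hs[...,1]>120)&(hs[...,2]>60)).astype(np.uint8); m[:,:225]=0;m[:,265:]=0;m[:200]=0;m[260:]=0
ys,xs=np.nonzero(m); print('brown',xs.min(),xs.max(),ys.min(),ys.max())
P=np.r_[ring(.027,0),ring(.027,.075)]+[.6466,.0653,0]; print('pred body',proj(S,P).min(0),proj(S,P).max(0))
g=f.mean(2); print(g[207:216:2,228:258].astype(int))
E
```

```text
[232.71408584 208.85998702] [248.06337069 220.29393886]
[231.7592081  202.38048183] [247.30620073 213.84921134]
brown 232 254 216 251
pred body [230.04890067 215.53749862] [255.4611433  253.06021521]
[[35 36 34 36 34 35 25 40 39 38 40 40 36 36 36 38 36 39 35 37 25 36 35 38
  35 33 36 32 33 32]
 [31 37 34 34 34 30 32 39 37 38 37 37 40 39 37 35 37 33 40 37 32 38 34 38
  36 35 34 35 33 36]
 [35 34 31 32 37 33 41 41 35 40 40 39 40 37 43 42 41 42 43 43 23 27 35 36
  30 33 35 36 33 30]
 [38 33 35 35 34 36 22 32 51 51 40 40 43 40 39 69 71 43 20 22 18 30 37 32
  36 35 35 35 32 34]
 [36 34 38 35 36 36 22 25 19 21 29 25 21 20 24 22 21 16 19 15 20 42 35 37
  32 38 34 36 35 35]]
```

Agrees to within about 2 mm. Descending and gripping the cap.

Request:
play_rows:
  rows:
    - {"linear":[0,0.19,1],"spin":0}
    - {"linear":[0,0,2],"spin":0}
    - {"linear":[0,0,2],"spin":0}
    - {"linear":[0,0,2],"spin":0}
    - {"linear":[0,0,1.8],"spin":0}
    - {"linear":[0,0,1.2],"spin":0}
    - {"linear":[0,0,0.9],"spin":0}
    - {"linear":[0,0,0.5],"spin":0}
    - {"linear":[0,0,0],"spin":0}
    - {"linear":[0,0,0],"spin":0}

```text
time: 23.7
tool_pos: [0.6463, 0.0653, 0.1161]
ee_rot: [3.141, -0.001, 0.011]
wrist_force: [-0.7, -0.6, 0.8]
width: 0.0625
```

Request:
play_rows:
  rows:
    - {"linear":[0,0,0],"spin":0}
    - {"linear":[0,0,0],"spin":0}
    - {"linear":[0,0,0],"spin":0}
    - {"linear":[0,0,0],"spin":0}
    - {"linear":[0,0,0],"spin":0}
    - {"linear":[0,0,0],"spin":0}
    - {"linear":[0,0,0],"spin":0}
    - {"linear":[0,0,0],"spin":0}
  claw: 2.6

```text
time: 24.37
tool_pos: [0.6463, 0.065, 0.1161]
ee_rot: [3.141, -0.001, 0.01]
wrist_force: [-1.2, -1.7, 3.3]
width: 0.0371
```

The opening is 37 mm, and the cap is 35 mm, so it may still be closing. I'll wait a little.

Request:
play_rows:
  rows:
    - {"linear":[0,0,0],"spin":0}
    - {"linear":[0,0,0],"spin":0}
    - {"linear":[0,0,0],"spin":0}
    - {"linear":[0,0,0],"spin":0}

```text
time: 24.7
tool_pos: [0.6463, 0.0651, 0.1161]
ee_rot: [3.141, -0.001, 0.01]
wrist_force: [-0.8, -1.4, 4.8]
width: 0.037
```

Request:
play_rows:
  rows:
    - {"linear":[0,0,-0.3],"spin":0}
    - {"linear":[0,0,-0.7],"spin":0}
    - {"linear":[0,0,-1],"spin":0}
    - {"linear":[0,0,-1],"spin":0}
    - {"linear":[0,0,-1],"spin":0}
    - {"linear":[0,0,-1],"spin":0}
    - {"linear":[0,0,-1],"spin":0}
    - {"linear":[0,0,-1],"spin":0}
    - {"linear":[0,0,-1],"spin":0}
    - {"linear":[0,0,-0.7],"spin":0}
    - {"linear":[0,0,-0.3],"spin":0}
    - {"linear":[0,0,0],"spin":0}

```text
time: 25.7
tool_pos: [0.6464, 0.0653, 0.2068]
ee_rot: [3.142, -0.002, 0.011]
wrist_force: [-0.3, 0.9, -1.2]
width: 0.0369
```

```bash
python3 - <<'E'
from h import *
togo(.4407,-.0497,.205,.01)
S=eyes.snapshot('scene')
cv2.imwrite('pics/b6.png',cv2.resize(S['frame'][140:300,180:400],None,fx=3,fy=3)[:,:,::-1])
E
```

```text
t 25.7 tcp [0.6464 0.0653 0.2068] rot [ 3.142e+00 -2.000e-03  1.100e-02] w 0.0369 F [-0.3  0.9 -1.2]
tool shift cm [-20.69  11.29   0.18] spin deg 0.03
```

View pics/b6.png

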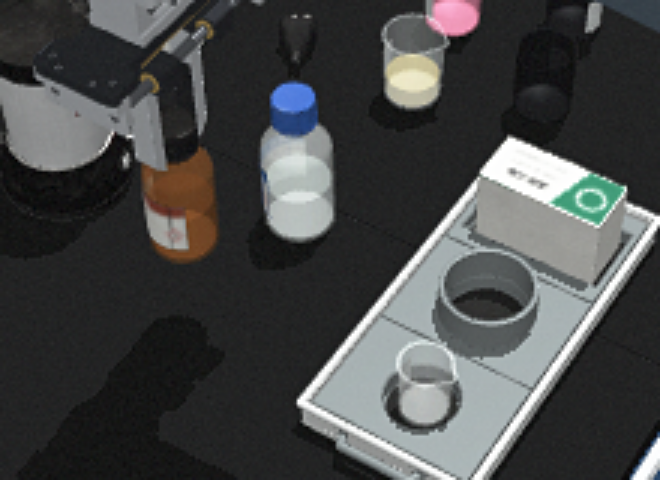

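The bottle is lifted upright with its foot about 9 cm up. Carrying it over the collar.

Request:
play_rows:
  rows:
    - {"linear":[-0.6,0.33,0],"spin":0}
    - {"linear":[-1.3,0.71,0],"spin":0}
    - {"linear":[-1.9,1.04,0],"spin":0}
    - {"linear":[-2.1,1.15,0],"spin":0}
    - {"linear":[-2.3,1.25,0],"spin":0}
    - {"linear":[-2.3,1.25,0],"spin":0}
    - {"linear":[-2.3,1.25,0],"spin":0}
    - {"linear":[-2.3,1.25,0],"spin":0}
    - {"linear":[-2.1,1.15,0],"spin":0}
    - {"linear":[-1.8,0.98,0],"spin":0}
    - {"linear":[-1.1,0.6,0],"spin":0}
    - {"linear":[-0.6,0.33,0],"spin":0}

```text
time: 26.75
tool_pos: [0.4385, -0.0503, 0.205]
ee_rot: [3.142, 0.001, 0.009]
wrist_force: [0.5, 0.3, -1.6]
width: 0.0368
```

Request:
play_rows:
  rows:
    - {"linear":[0,0,0],"spin":0}
    - {"linear":[0,0,0],"spin":0}
    - {"linear":[0,0,0],"spin":0}
    - {"linear":[0,0,0],"spin":0}

```text
time: 27.08
tool_pos: [0.4408, -0.0494, 0.2053]
ee_rot: [-3.141, 0.0, 0.011]
wrist_force: [-0.3, 0.1, -1.7]
width: 0.0372
```

```bash
python3 - <<'E'
from h import *
togo(.4407,-.0497,.1261,.01)
S=eyes.snapshot('scene')
cv2.imwrite('pics/b7.png',cv2.resize(S['frame'][150:310,240:420],None,fx=3,fy=3)[:,:,::-1])
P=np.r_[ring(.027,0),ring(.027,.075)]+[.4407,-.0497,.0907]; print('pred body cols/rows',proj(S,P).min(0),proj(S,P).max(0))
E
```

```text
t 27.08 tcp [ 0.4408 -0.0494  0.2053] rot [-3.141  0.     0.011] w 0.0372 F [-0.3  0.1 -1.7]
tool shift cm [-0.01  0.03  7.92] spin deg 0.08
pred body cols/rows [331.35973275 193.3168979 ] [356.97677508 233.39376455]
```

View pics/b7.png

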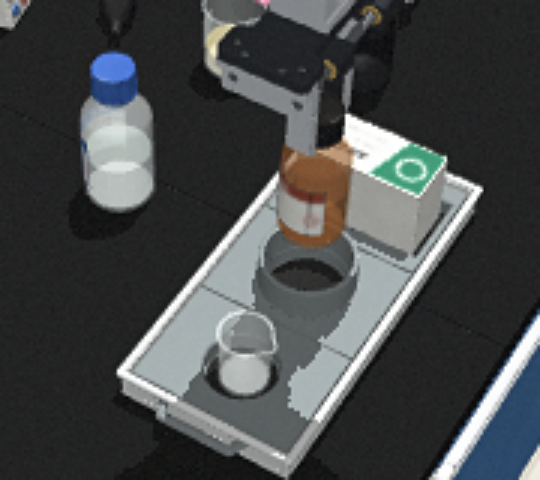

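The bottle body at columns 333–357 matches the prediction (331–357), so it is centred over the collar. Lowering.

Request:
play_rows:
  rows:
    - {"linear":[0,0,0.6],"spin":0}
    - {"linear":[0,0,1.0],"spin":0}
    - {"linear":[0,0,1.0],"spin":0}
    - {"linear":[0,0,1.0],"spin":0}
    - {"linear":[0,0,0.9],"spin":0}
    - {"linear":[0,0,0.8],"spin":0}
    - {"linear":[0,0,0.7],"spin":0}
    - {"linear":[0,0,0.6],"spin":0}
    - {"linear":[0,0,0.5],"spin":0}
    - {"linear":[0,0,0.3],"spin":0}
    - {"linear":[0,0,0],"spin":0}
    - {"linear":[0,0,0],"spin":0}

```text
time: 28.13
tool_pos: [0.4403, -0.0498, 0.1316]
ee_rot: [3.141, -0.0, 0.011]
wrist_force: [0.4, -0.5, -1.8]
width: 0.0368
```

Request:
play_rows:
  rows:
    - {"linear":[0,0,0.2],"spin":0}
    - {"linear":[0,0,0.1],"spin":0}
    - {"linear":[0,0,0.1],"spin":0}
    - {"linear":[0,0,0],"spin":0}
    - {"linear":[0,0,0],"spin":0}

```text
time: 28.55
tool_pos: [0.4402, -0.0498, 0.1275]
ee_rot: [3.141, -0.0, 0.011]
wrist_force: [0.4, 0.1, -1.4]
width: 0.0373
```

Request:
play_rows:
  rows:
    - {"linear":[0,0,0.1],"spin":0}
    - {"linear":[0,0,0.1],"spin":0}
    - {"linear":[0,0,0],"spin":0}
    - {"linear":[0,0,0],"spin":0}

```text
time: 28.88
tool_pos: [0.4405, -0.0499, 0.1261]
ee_rot: [3.141, -0.001, 0.011]
wrist_force: [-0.8, -0.3, 1.8]
width: 0.0375
```

The force turned from −1.6 to +1.8 N, so the foot is down. Releasing, rising and clearing the view.

Request:
play_rows:
  rows:
    - {"linear":[0,0,0],"spin":0}
    - {"linear":[0,0,0],"spin":0}
    - {"linear":[0,0,0],"spin":0}
    - {"linear":[0,0,0],"spin":0}
    - {"linear":[0,0,0],"spin":0}
    - {"linear":[0,0,0],"spin":0}
    - {"linear":[0,0,-0.5],"spin":0}
    - {"linear":[0,0,-1],"spin":0}
    - {"linear":[0,0,-2],"spin":0}
    - {"linear":[0,0,-2.5],"spin":0}
    - {"linear":[0,0,-2.5],"spin":0}
    - {"linear":[0,0,-2],"spin":0}
  claw: 6.2

```text
time: 29.88
tool_pos: [0.4406, -0.0499, 0.2336]
ee_rot: [3.141, -0.003, 0.011]
wrist_force: [0.9, -0.1, 0.2]
width: 0.0623
```

Request:
play_rows:
  rows:
    - {"linear":[-0.5,2.5,0],"spin":0}
    - {"linear":[-0.5,2.5,0],"spin":0}
    - {"linear":[-0.5,2.5,0],"spin":0}
    - {"linear":[-0.5,2.5,0],"spin":0}
    - {"linear":[-0.5,2.5,0],"spin":0}
    - {"linear":[-0.5,2.5,0],"spin":0}
    - {"linear":[-0.5,2.5,0],"spin":0}
    - {"linear":[-0.5,2.5,0],"spin":0}
    - {"linear":[-0.5,2.5,0],"spin":0}
    - {"linear":[-0.5,2.5,0],"spin":0}
    - {"linear":[0,0,0],"spin":0}
    - {"linear":[0,0,0],"spin":0}

```text
time: 30.88
tool_pos: [0.3926, -0.3011, 0.2311]
ee_rot: [-3.142, -0.0, 0.008]
wrist_force: [1.0, 0.7, 0.1]
width: 0.0621
```

```bash
python3 - <<'E'
from h import *
togo(.44,-.05,.2,.01)
S=eyes.snapshot('scene');T=eyes.snapshot('top')
exp=dict(small_carton=[.4415,-.1504,1.578],small_bottle=[.4405,-.0499,0],small_beaker=[.4366,.05,3.15],large_carton=[.41,.35,3.584],large_bottle=[.6333,-.0665,0],large_beaker=[.6351,-.2481,1.42])
for n,p in exp.items():
    if n[0]=='s': M[n]=[q+[0,0,.01] for q in M[n]]
    v=[]
    for s in(T,S):
        c=proj(s,[[p[0],p[1],.04]])[0]; r=[d for d in finder.silhouettes(s,n) if np.hypot(*(np.array(d['box'][:2])-c))<14]
        if r: v.append((s,r[0]['pixels']))
    if v: x,q=fit(n,v,p); print(n,len(v),np.round(x,4),round(q,3))
    else: print(n,'none')
a=cv2.resize(S['frame'][130:330,220:440],None,fx=1.8,fy=1.8); b=cv2.resize(T['frame'][150:350,180:400],None,fx=1.8,fy=1.8)
cv2.imwrite('pics/end.png',np.hstack([a,b])[:,:,::-1])
E
```

```text
t 30.88 tcp [ 0.3926 -0.3011  0.2311] rot [-3.142 -0.     0.008] w 0.0621 F [1.  0.7 0.1]
tool shift cm [  4.95 -25.07   3.11] spin deg -0.09
small_carton 2 [ 0.4415 -0.151   1.5764] 0.888
small_bottle 2 [ 0.4392 -0.0495  0.2711] 0.85
small_beaker 2 [0.4353 0.0504 3.3932] 0.886
large_carton 2 [0.4101 0.3504 3.5834] 0.974
large_bottle 2 [ 0.6344 -0.0675  0.2123] 0.95
large_beaker 2 [ 0.6343 -0.2466  1.8443] 0.903
```

View pics/end.png

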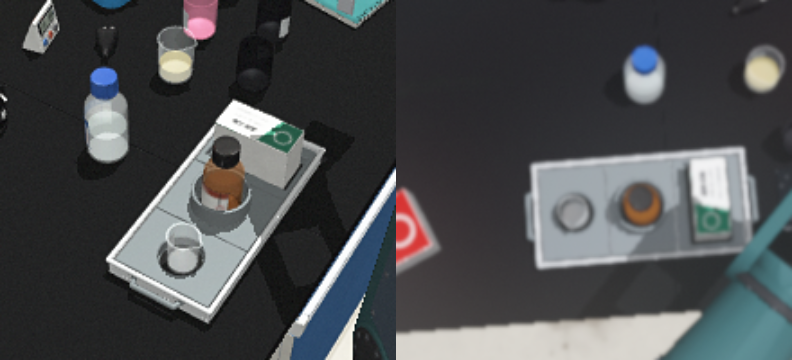

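All three stand upright in their nests, the look-alikes haven't moved, and the arm is clear. Handing in.

```bash
python3 -c "
from bench import robot
print(robot.close_job())"
```

```text
the job is handed in; nothing more can be done
None
```

The small carton, bottle and beaker are each in their own nest, and I handed the job in at about 31 s of the 93 s. Each was lowered until the wrist force showed contact, then released.

| Item | Fitted distance from nest centre | Limit |
|---|---|---|
| Small carton | about 1.5 mm (about 0.01 rad off its recess) | 12 mm (0.25 rad) |
| Small bottle | about 1.5 mm | 12 mm |
| Small beaker | about 4 mm (3 mm of it is its origin offset) | 15 mm |

- **Upright and fully down:** This was judged from the last picture and the release heights. The final fits did not measure tilt or height, but the pictures show all three standing straight.
- **Look-alikes:** The large carton, bottle and beaker fit to within about 2 mm of where they started, all upright.
- **Checks that disagreed:**
  - The network's caddy outline was unusable, so I located the caddy from a brightness mask instead; both cameras agreed on it.
  - The beaker's spout first seemed to point towards +y. An averaged zoom showed it near −x, so I turned the grip to suit before grasping.
  - The last fits of the bottle and beaker overlap their outlines only moderately (0.85 and 0.89), so those positions are good to a few mm.

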